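Dose a charge of grinding balls from the slide-gate hopper

TASK

Stand the handled plastic beaker on the worktop squarely under the hopper's spout. Then draw the slide gate out by its black knob until you feel it press on its preset dosing stop - where the stop is set cannot be told beforehand, so go gently and do not haul on it - and let the released balls roll into the beaker. Finally push the gate fully shut and let go; the rest of the balls stay in the hopper, the beaker stays under the spout, and the other things on the bench are left alone.

Things in the scene. Friction and masses are not known exactly. Their poses are not given: they have to be found in the camera images.
- hopper: Fixed dosing hopper, 310 mm tall. Origin on the worktop; z up; gate pulls out to its +y, spout at its -y end, clear windows at -x, uprights at +x. In mm: steel bin x -66..66, y -82..82, z 220..311, open on top; ball row inside 34 wide (x), 156 long (y), floor = gate's top at z 219; chute under it x -24..24, y -84..66, z 140..215; base plate x -60..70, y -55..85, top z 14.
- gate: Slide gate: 4 mm steel plate under the balls, its tongue and knob stick out at hopper +y. Origin and axes as the hopper's when shut; moves along hopper +y by the travel. About 3 N friction, stays where left, hard stop at travel 0 (shut). A hidden dosing stop, set anywhere from 55 to 105 mm of travel, must be felt: its spring adds 1.5 N per mm; over 25 N is too much.
- gate_knob (a point): Middle of the gate's upright round black knob: 25 mm thick, 46 mm tall, standing on the tongue's top face 219 mm above the worktop; this point is 245 mm above the worktop. In the hopper's frame at (0, 150, 245) mm with the gate shut, 68 mm clear of the bin's end plate; its y grows by the travel.
- spout (a point): Centre of the spout's open lower end, a 40 x 40 mm square hole looking down, 140 mm above the worktop, at (0, -106, 140) mm in the hopper's frame. The spout box above it spans hopper x -24..24, y -132..-84, z 140..215 mm; beyond it, toward hopper -y, all is free.
- jug_grip (a point): Middle of the black rubber sleeve on the handle of the clear plastic beaker, 65 mm above its underside; sleeve upright, 12 mm thick, 42 mm tall; grip it with the fingers closing along the beaker's x. Beaker: 115 mm tall, 84 mm across, open on top, about 80 g. Axes: z up, handle on its -y side (sleeve 77 mm from the beaker's axis), pouring lip on +y.
- jug_mouth (a point): Centre of the same beaker's open mouth, 112 mm above its underside; at (0, 77, 47) mm from jug_grip in the beaker's axes (same axes).
- ball1_center (a point): Centre of grinding ball 1: white ceramic ball, 30 mm in diameter, 52 g; nearest the spout end of the row. It drops to the chute once the gate's inner edge (at hopper y = -81 mm + travel) has passed its centre.
- ball2_center (a point): Centre of grinding ball 2: white ceramic ball, 30 mm in diameter, 52 g; number 2 in the row on the gate, counted from the spout end. It drops to the chute once the gate's inner edge (at hopper y = -81 mm + travel) has passed its centre.
- ball3_center (a point): Centre of grinding ball 3: white ceramic ball, 30 mm in diameter, 52 g; number 3 in the row on the gate, counted from the spout end. It drops to the chute once the gate's inner edge (at hopper y = -81 mm + travel) has passed its centre.
- ball4_center (a point): Centre of grinding ball 4: white ceramic ball, 30 mm in diameter, 52 g; number 4 in the row on the gate, counted from the spout end. It drops to the chute once the gate's inner edge (at hopper y = -81 mm + travel) has passed its centre.
- ball5_center (a point): Centre of grinding ball 5: white ceramic ball, 30 mm in diameter, 52 g; number 5 in the row on the gate, counted from the spout end. It drops to the chute once the gate's inner edge (at hopper y = -81 mm + travel) has passed its centre.
- wash_bottle: Bystander: white wash bottle with a red cap, 70 mm across, 214 mm tall; origin at its underside. Leave alone.
- reagent_bottle: Bystander: square off-white plastic bottle, 87 mm wide, 142 mm tall; origin at its underside. Leave alone.

How it is judged:
On the way, in this order (a step that is already met when the one before it is completed fails the run):
1. the beaker stands upright under the spout (horizontal distance between jug_mouth and spout below 0.025 m and angle between jug_mouth's own z axis and vertical below 0.1 rad and height (world z) of jug_mouth below 0.117 m), for 0.3 s.
2. the gate is drawn out against its dosing stop (pressing on it with more than 1 N) (contact force between gate and hopper above 1 N and horizontal distance between jug_mouth and spout below 0.025 m), for 0.1 s.
3. the gate is shut again (within 3 mm of home) (y of gate_knob in the frame of hopper below 0.153 m), for 0.2 s.
At the end, for the whole second after the job is handed in: Gate within 3 mm of shut; beaker upright on the worktop, mouth within 25 mm (in plan) of the spout; the balls let out by the stop (the two nearest the spout, at times a third or fourth) lie in the beaker, all others on the gate in the hopper (all of step 1 and y of gate_knob in the frame of hopper below 0.153 m and horizontal distance between each of ball1_center, ball2_center and jug_mouth below 0.042 m and height (world z) of each of ball1_center, ball2_center below 0.1 m and ((horizontal distance between ball3_center and jug_mouth below 0.042 m and height (world z) of ball3_center below 0.1 m) or (z of ball3_center in the frame of hopper between 0.222 and 0.3 m and x of ball3_center in the frame of hopper between -0.05 and 0.05 m and y of ball3_center in the frame of hopper between -0.08 and 0.08 m)) and ((horizontal distance between ball4_center and jug_mouth below 0.042 m and height (world z) of ball4_center below 0.1 m) or (z of ball4_center in the frame of hopper between 0.222 and 0.3 m and x of ball4_center in the frame of hopper between -0.05 and 0.05 m and y of ball4_center in the frame of hopper between -0.08 and 0.08 m)) and z of ball5_center in the frame of hopper between 0.222 and 0.3 m and x of ball5_center in the frame of hopper between -0.05 and 0.05 m and y of ball5_center in the frame of hopper between -0.08 and 0.08 m); the robot touches nothing.
It fails at once if the gate is hauled against its stop with more than 25 N (contact force between gate and hopper above 25 N).
It fails at once if the wash bottle is shifted by more than 30 mm (distance of wash_bottle from where it was at the start of the episode above 0.03 m).
It fails at once if the reagent bottle is shifted by more than 30 mm (distance of reagent_bottle from where it was at the start of the episode above 0.03 m).
It also fails if it takes over 54 s, if anything falls off the work surface, if the arm or the gripper's body presses on something with over 40 N, if the wrist force passes 120 N, or if a joint passes its speed limit or range.

ROBOT

A 7-joint arm with a two-finger parallel gripper is mounted at the origin on the work surface; the furniture and walls round the work are solid. World frame = base frame: x ahead of the robot, y to its left, z up, the work surface at z = 0. Lengths are in m, angles in rad, forces in N, time in s.
With the tool pointing down it reaches from about 0.4 to 0.9 m from the base axis. Payload 5.5 kg.
Tool frame: the origin (TCP) lies at the very end of the fingers, on their centre line; the grasp point (between the pads) lies 19 mm behind it (env.grip_point_offset is the distance from the TCP to the grasp point, in m); z points along the fingers, y is the direction in which the jaws open and shut (so a half turn about z gives the same grasp; the last joint's range is limited). The gripper opens to 92 mm and grips with 3 to 60 N. Pads are 19 mm wide; open, the fingers measure 130 mm over their backs; the gripper's body (75 mm by 190 mm) begins 47 mm behind the grasp point.
Start: joints at [1.449, 0.501, -0.427, 1.55, 0.221, 1.138, -0.21], TCP at [0.244, -0.602, 0.227] pointing down, gripper open.
Joint ranges: [-2.88, 2.88], [-0.31, 2.03], [-1.54, 1.56], [0.2, 2.42], [-1.41, 4.55], [0.19, 2.02], [-2.57, 2.57]. Speed limits (rad/s): [2.57, 2.57, 3.14, 3.14, 3.14, 3.14, 3.14].

INTERFACE

Orientations are given as a unit quaternion [x, y, z, w].
In Python, from plant import env, cams, job_done gives the robot as it stands.
- The arm moves only by the shell command python3 -m jog 'ROWS' [FORCE]. ROWS is JSON, a list of rows, each an object of numbers: "tx", "ty", "tz": the shift along the world's x, y, z in m; "yaw": the turn about the world's z in degrees; "jaw": the opening in per cent of the stroke, from 0 (shut) to 100 (fully open). A call has 1 to 20 rows; each row shifts and turns the commanded pose from where the row before left it; what a row does not reach is not made up. A row lasts 1/8 s, in which the tool goes at most 62.5 mm and 10.7 degrees, less where a joint would pass 70% of its speed; a pose out of reach is approached as far as the arm can. A call with a gripper value outside its range is refused whole. The fingers move at their own pace and stop on an object; FORCE is the grip in N (left out, the last holds). Time passes only in rows, so rows that do not move let the fingers close. It gives the time, the measured TCP pose, the force and the opening at its end, in the units of the state.
- env.observe(): the state, without advancing time (a new reading comes with each control period).
- cams.camera(name): name is "scene" or "top"; returns the picture (384x512x3 uint8, red, green, blue); there is no depth.
- cams.camera_params(name): a dict with "camera_matrix" (3x3 intrinsics, pixels), "cam_to_world" (4x4, takes a point from camera to world coordinates). Camera axes: x right, y down, z forward; pixel columns grow to the right and rows downward; lengths in m; the calibration is good to about 2 mm. A picture is of the moment at which its call begins. camera_params takes no time and is no camera call.
- job_done(): hands the job in, once; it reports no verdict.
The state is a dict: "time_s": time; "qpos": joint angles; "joint_vel": joint speeds; "tau": joint torques, N m; "position": TCP position; "ee_rot": TCP orientation; "wrist_force": force on the tool from outside, world axes, zero at the start; "moment": the same for the moment, N m; "finger_gap": finger opening in m.
Only numpy, scipy, OpenCV 4.12 (cv2) and the standard library are available. Lean on these libraries where they do the work, as an engineer would, in place of code of your own. Each camera call takes 0.05 s, during which the arm holds its last target. There are 200 camera calls.

## Working session

There is one attempt and no reset: what is moved stays moved. The work goes in short steps, Python scripts to look and compute and a shell command to move; the robot and the scene stay as the last step left them, time stands still between calls to the robot, and variables do not carry over. Pictures are saved under pics/ and viewed, about 8 in all and at most 12, crops included, and the job is handed in when it is done.

```bash
mkdir -p pics; ls; cat > h.py <<'E'
import numpy as np,cv2
from plant import env,cams
def snap(n,f):
    im=cams.camera(n); cv2.imwrite('pics/'+f,im[:,:,::-1]); return im
def ray(n,u,v,z):
    p=cams.camera_params(n);K=np.array(p["camera_matrix"]);T=np.array(p["cam_to_world"])
    d=T[:3,:3]@np.linalg.inv(K)@[u,v,1];o=T[:3,3];return o+d*(z-o[2])/d[2]
def proj(n,P):
    p=cams.camera_params(n);K=np.array(p["camera_matrix"]);T=np.array(p["cam_to_world"])
    c=np.linalg.inv(T)@np.append(P,1);q=K@c[:3];return q[:2]/q[2]
E
python3 - <<'E'
from h import *
a=snap('scene','s0.png');b=snap('top','t0.png')
for n in('scene','top'):
    p=cams.camera_params(n);print(n,np.round(p["camera_matrix"],1).tolist(),np.round(p["cam_to_world"],3).tolist())
s=env.observe();print({k:np.round(v,3).tolist() for k,v in s.items()})
E
```

```text
pics
scene [[364.3, 0.0, 257.6], [0.0, 364.3, 194.0], [0.0, 0.0, 1.0]] [[-0.827, -0.428, 0.364, -0.003], [-0.562, 0.639, -0.525, 0.536], [-0.007, -0.639, -0.769, 0.926], [0.0, 0.0, 0.0, 1.0]]
top [[448.1, 0.0, 259.5], [0.0, 448.1, 191.3], [0.0, 0.0, 1.0]] [[0.027, -0.992, 0.126, 0.192], [-1.0, -0.026, 0.009, -0.004], [-0.006, -0.126, -0.992, 1.294], [0.0, 0.0, 0.0, 1.0]]
{'time_s': 0.1, 'qpos': [1.449, 0.502, -0.427, 1.551, 0.221, 1.138, -0.21], 'joint_vel': [-0.0, -0.001, -0.001, 0.0, 0.0, -0.0, -0.0], 'tau': [-0.01, -56.787, -5.838, -27.992, -0.069, 0.024, 0.0], 'position': [0.244, -0.602, 0.226], 'ee_rot': [0.982, 0.191, -0.0, -0.001], 'wrist_force': [-0.613, -0.043, -0.247], 'moment': [-0.025, 0.007, -0.013], 'finger_gap': 0.092}
```

View pics/s0.png

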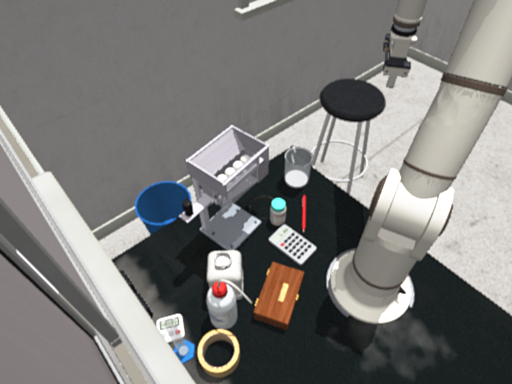

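View pics/t0.png

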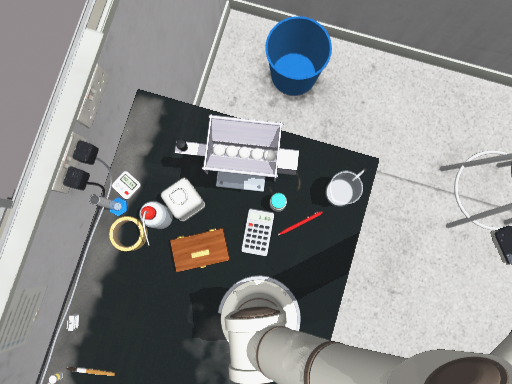

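The scene view shows the hopper in the middle, the beaker at (297,168) and the two bottles near (222,290). In the top view the knob is at (182,146), the bin around (243,148), the spout around (289,159), and the beaker at (343,190) with its handle toward the upper right. I'll enlarge the top view.

```bash
python3 - <<'E'
import cv2
a=cv2.imread('pics/t0.png');b=cv2.imread('pics/s0.png')
cv2.imwrite('pics/c0.png',cv2.resize(a[105:215,165:375],(800,419),interpolation=cv2.INTER_CUBIC))
E
```

```text
(no output)
```

View pics/c0.png

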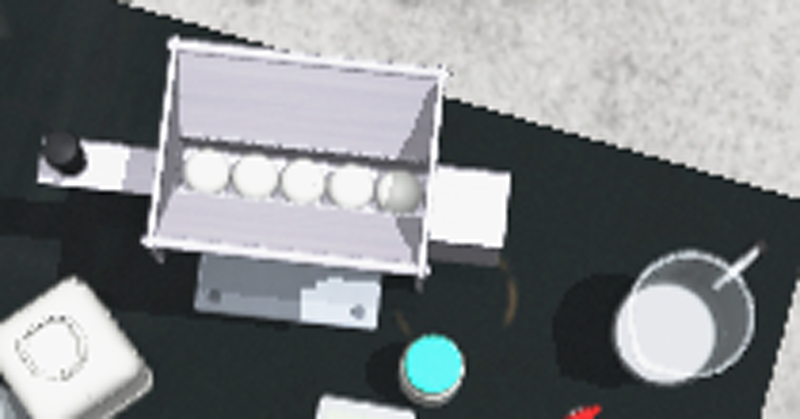

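The crop shows the bin's top corners at (175,43), (444,73), (424,272) and (148,243), the knob top at (62,150), the beaker rim's centre at (690,316) and the handle's outer end at (762,247), all in crop pixels.

```bash
python3 - <<'E'
from h import *
k=800/210
def c(u,v,z): return ray('top',165+u/k,105+v/k,z)
C=np.array([c(*p,.311)[:2] for p in [(175,43),(444,73),(424,272),(148,243)]])
print('corners',C.round(3).tolist(),'sides',[round(np.linalg.norm(C[i]-C[(i+1)%4]),3) for i in range(4)])
o=C.mean(0); d=(C[0]+C[3]-C[1]-C[2])[:2]; th=np.arctan2(-d[0],d[1]); print('hopper',o.round(4),np.degrees(th))
R=np.array([[np.cos(th),-np.sin(th)],[np.sin(th),np.cos(th)]])
for n,p in dict(knob=(0,.150),spout=(0,-.106)).items(): print(n,(o+R@p).round(4))
print('knobtop meas',c(62,150,.265)[:2].round(4))
print('balls',c(208,172,.234).round(4),c(400,190,.234).round(4), 'mid row local',R.T@((c(208,172,.234)+c(400,190,.234))[:2]/2-o))
sp=[c(430,170,.215),c(510,174,.215),c(505,247,.215)]
print('spout box top local',[(R.T@(p[:2]-o)).round(3).tolist() for p in sp])
m=c(684,316,.115); b=c(665,333,.003)
print('mouth',m.round(4),'base',b.round(4))
for z in(.09,.1,.11): print('handle',z,c(762,247,z).round(4),np.linalg.norm((c(762,247,z)-m)[:2]))
for P in [(*(o+R@(0,.15)),.265),(*m[:2],.115)]: print('scene proj',proj('scene',P).round(0))
E
python3 - <<'E'
import cv2
b=cv2.imread('pics/s0.png')
cv2.imwrite('pics/c1.png',cv2.resize(b[120:260,170:350],(771,600),interpolation=cv2.INTER_CUBIC))
E
```

```text
corners [[0.485, 0.119], [0.47, -0.041], [0.351, -0.031], [0.364, 0.13]] sides [np.float64(0.161), np.float64(0.12), np.float64(0.162), np.float64(0.121)]
hopper [0.4176 0.0444] -4.838291130635031
knob [0.4302 0.1938]
spout [ 0.4086 -0.0613]
knobtop meas [0.4288 0.192 ]
balls [0.4241 0.1046 0.234 ] [ 0.4156 -0.0173  0.234 ] mid row local [ 0.0023201 -0.0004863]
spout box top local [[0.022, -0.079], [0.025, -0.131], [-0.022, -0.132]]
mouth [ 0.3565 -0.2185  0.115 ] base [ 0.3587 -0.2245  0.003 ]
handle 0.09 [ 0.4112 -0.2786  0.09  ] 0.08123295880037304
handle 0.1 [ 0.4093 -0.2763  0.1   ] 0.07832016356322984
handle 0.11 [ 0.4075 -0.274   0.11  ] 0.07540785766109157
scene proj [188. 202.]
scene proj [299. 157.]
```

View pics/c1.png

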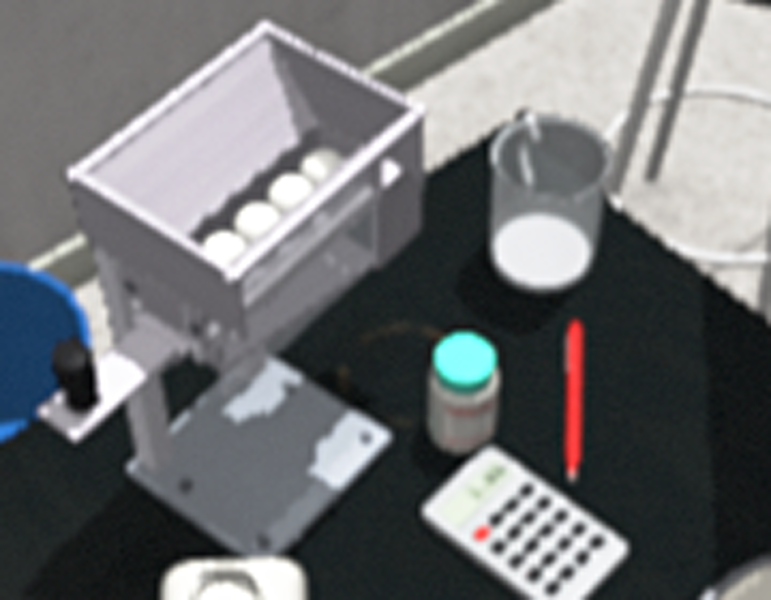

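Both measurements of the beaker agree: the base and the rim's right and top edges put its axis at about (0.359,-0.2245). The handle points at about -46.5°, which makes the beaker's yaw 43° and puts the sleeve at (0.412,-0.280). The hopper is at (0.418,0.044) with yaw -4.8°, and the spout is at (0.409,-0.061). I'll move above the sleeve with the jaws turned to 43°.

```bash
python3 -m jog '[{"tx":0.024,"ty":0.046,"yaw":-9.8,"jaw":100},{"tx":0.024,"ty":0.046,"yaw":-9.8},{"tx":0.024,"ty":0.046,"yaw":-9.8},{"tx":0.024,"ty":0.046,"yaw":-9.9},{"tx":0.024,"ty":0.046,"yaw":-9.9},{"tx":0.024,"ty":0.046,"yaw":-9.9},{"tx":0.024,"ty":0.046,"yaw":-9.9},{"tz":-0.02},{}]' 30
python3 - <<'E'
from h import *
b=snap('scene','s1.png')
cv2.imwrite('pics/s1c.png',cv2.resize(b[60:260,200:400,::-1],(600,600),interpolation=cv2.INTER_CUBIC))
s=env.observe();print(s['qpos'],s['ee_rot'],proj('scene',(.412,-.280,.065)),proj('scene',(.359,-.2245,.115)),proj('scene',(.359,-.2245,0)))
E
```

```text
[ 1.44923393  0.50164624 -0.42681005  1.55121412  0.22077132  1.13827482
 -0.21030713] [ 9.81550963e-01  1.91199220e-01 -1.04319654e-04 -7.44458044e-04] [293.14707341 150.12424887] [299.69925234 155.10310383] [296.95453975 179.37978707]validation failed for argument at $[0]...
```

View pics/s1c.png

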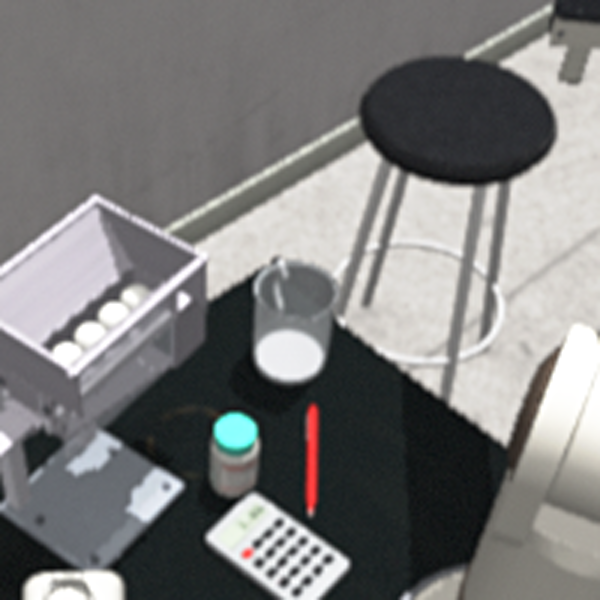

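The arm hasn't moved because the jog was refused. The rim's centre, at crop (296,286) and so about (299,155), matches the prediction of (299.7,155.1). I'll try rows with every key.

```bash
python3 -m jog '[{"tx":0.024,"ty":0.046,"tz":0,"yaw":-9.8,"jaw":100},{"tx":0.024,"ty":0.046,"tz":0,"yaw":-9.8,"jaw":100},{"tx":0.024,"ty":0.046,"tz":0,"yaw":-9.8,"jaw":100},{"tx":0.024,"ty":0.046,"tz":0,"yaw":-9.9,"jaw":100},{"tx":0.024,"ty":0.046,"tz":0,"yaw":-9.9,"jaw":100},{"tx":0.024,"ty":0.046,"tz":0,"yaw":-9.9,"jaw":100},{"tx":0.024,"ty":0.046,"tz":0,"yaw":-9.9,"jaw":100},{"tx":0,"ty":0,"tz":-0.02,"yaw":0,"jaw":100},{"tx":0,"ty":0,"tz":0,"yaw":0,"jaw":100}]' 30; python3 -c "
from h import *
s=env.observe();print(s['qpos'],s['time_s'])"
```

```text
time_s: 1.27
position: [0.4111, -0.2793, 0.2055]
ee_rot: [0.918, -0.398, -0.002, -0.0]
wrist_force: [-0.6, 0.4, 0.8]
finger_gap: 0.0919
[ 0.88789375  0.24644398 -0.39632296  1.94781728  0.11408424  0.97194956
 -1.95089819] 1.275
```

Turning on to the placing yaw would take joint 7 past its range, so I'll use the other half-turn now, at hover height.

```bash
python3 -m jog '[{"tx":0,"ty":0,"tz":0,"yaw":10,"jaw":100},{"tx":0,"ty":0,"tz":0,"yaw":10,"jaw":100},{"tx":0,"ty":0,"tz":0,"yaw":10,"jaw":100},{"tx":0,"ty":0,"tz":0,"yaw":10,"jaw":100},{"tx":0,"ty":0,"tz":0,"yaw":10,"jaw":100},{"tx":0,"ty":0,"tz":0,"yaw":10,"jaw":100},{"tx":0,"ty":0,"tz":0,"yaw":10,"jaw":100},{"tx":0,"ty":0,"tz":0,"yaw":10,"jaw":100},{"tx":0,"ty":0,"tz":0,"yaw":10,"jaw":100},{"tx":0,"ty":0,"tz":0,"yaw":10,"jaw":100},{"tx":0,"ty":0,"tz":0,"yaw":10,"jaw":100},{"tx":0,"ty":0,"tz":0,"yaw":10,"jaw":100},{"tx":0,"ty":0,"tz":0,"yaw":10,"jaw":100},{"tx":0,"ty":0,"tz":0,"yaw":10,"jaw":100},{"tx":0,"ty":0,"tz":0,"yaw":10,"jaw":100},{"tx":0,"ty":0,"tz":0,"yaw":10,"jaw":100},{"tx":0,"ty":0,"tz":0,"yaw":10,"jaw":100},{"tx":0,"ty":0,"tz":0,"yaw":10,"jaw":100},{"tx":0,"ty":0,"tz":0,"yaw":0,"jaw":100}]' 30; python3 - <<'E'
from h import *
b=snap('top','t1.png');b=snap('scene','s2.png')
cv2.imwrite('pics/s2c.png',cv2.resize(b[100:220,230:350,::-1],(600,600),interpolation=cv2.INTER_CUBIC))
s=env.observe();print(s['qpos'],s['time_s'])
E
```

```text
time_s: 3.65
position: [0.4115, -0.2817, 0.2069]
ee_rot: [0.4, 0.916, 0.0, -0.0]
wrist_force: [0.5, -0.8, -0.2]
finger_gap: 0.0922
[ 1.33694283  0.35760577 -0.94617027  1.93277758  0.339724    1.02026566
  0.9853486 ] 3.75
```

View pics/s2c.png

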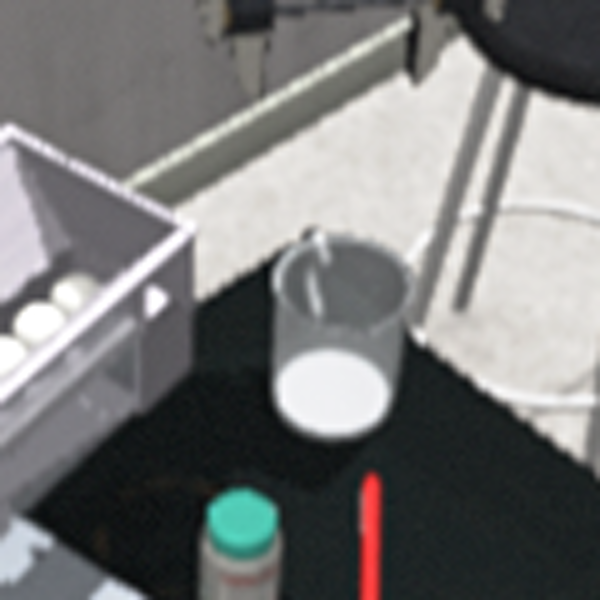

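The fingers are at crop (245,60) and (425,50), either side of the handle. The handle is at (315,240), or full-frame (293,148), close to the predicted (293,150). I'll descend and grip.

```bash
python3 -m jog '[{"tx":0,"ty":0.001,"tz":-0.03,"yaw":0,"jaw":100},{"tx":0,"ty":0,"tz":-0.03,"yaw":0,"jaw":100},{"tx":0,"ty":0,"tz":-0.03,"yaw":0,"jaw":100},{"tx":0,"ty":0,"tz":-0.03,"yaw":0,"jaw":100},{"tx":0,"ty":0,"tz":-0.02,"yaw":0,"jaw":100},{"tx":0,"ty":0,"tz":-0.014,"yaw":0,"jaw":100},{"tx":0,"ty":0,"tz":0,"yaw":0,"jaw":60},{"tx":0,"ty":0,"tz":0,"yaw":0,"jaw":30},{"tx":0,"ty":0,"tz":0,"yaw":0,"jaw":0},{"tx":0,"ty":0,"tz":0,"yaw":0,"jaw":0},{"tx":0,"ty":0,"tz":0,"yaw":0,"jaw":0},{"tx":0,"ty":0,"tz":0,"yaw":0,"jaw":0}]' 25
```

```text
time_s: 5.25
position: [0.412, -0.2795, 0.0528]
ee_rot: [0.398, 0.917, -0.0, 0.0]
wrist_force: [-0.2, 0.5, -0.0]
finger_gap: 0.0363
```

```bash
python3 -m jog '[{"tx":0,"ty":0,"tz":0,"yaw":0,"jaw":0},{"tx":0,"ty":0,"tz":0,"yaw":0,"jaw":0},{"tx":0,"ty":0,"tz":0,"yaw":0,"jaw":0},{"tx":0,"ty":0,"tz":0,"yaw":0,"jaw":0}]' 25
```

```text
time_s: 5.75
position: [0.4121, -0.2794, 0.0527]
ee_rot: [0.398, 0.917, 0.0, 0.0]
wrist_force: [-0.5, 1.1, 0.4]
finger_gap: 0.0112
```

Gripped, with a gap of 11 mm. Next I'll lift 10 mm, turn -48°, and slide in under the spout.

```bash
python3 -m jog '[{"tx":0,"ty":0,"tz":0.005,"yaw":0,"jaw":0},{"tx":0,"ty":0,"tz":0.005,"yaw":-6,"jaw":0},{"tx":0,"ty":0,"tz":0,"yaw":-6,"jaw":0},{"tx":0,"ty":0,"tz":0,"yaw":-6,"jaw":0},{"tx":0,"ty":0,"tz":0,"yaw":-6,"jaw":0},{"tx":0,"ty":0,"tz":0,"yaw":-6,"jaw":0},{"tx":0,"ty":0,"tz":0,"yaw":-6,"jaw":0},{"tx":0,"ty":0,"tz":0,"yaw":-6,"jaw":0},{"tx":0,"ty":0,"tz":0,"yaw":-6,"jaw":0},{"tx":-0.001,"ty":0.016,"tz":0,"yaw":0,"jaw":0},{"tx":-0.001,"ty":0.016,"tz":0,"yaw":0,"jaw":0},{"tx":-0.001,"ty":0.016,"tz":0,"yaw":0,"jaw":0},{"tx":-0.001,"ty":0.016,"tz":0,"yaw":0,"jaw":0},{"tx":-0.002,"ty":0.016,"tz":0,"yaw":0,"jaw":0},{"tx":-0.001,"ty":0.016,"tz":0,"yaw":0,"jaw":0},{"tx":0,"ty":0,"tz":0,"yaw":0,"jaw":0}]' 25; python3 - <<'E'
from h import *
snap('top','t2.png');b=snap('scene','s3.png')
a=cv2.imread('pics/t2.png')
cv2.imwrite('pics/m3.png',np.hstack([cv2.resize(a[100:230,200:350],(400,347)),cv2.resize(b[110:240,200:350,::-1],(400,347))]))
s=env.observe();print(s['qpos'],s['time_s'])
E
```

```text
time_s: 7.75
position: [0.4049, -0.1819, 0.0628]
ee_rot: [0.736, 0.677, -0.0, -0.0]
wrist_force: [-0.5, 0.1, -0.2]
finger_gap: 0.0115
[ 0.88647388  0.43843541 -0.60795487  2.1669128   0.41354018  0.64886352
 -0.09818251] 7.85
```

View pics/m3.png

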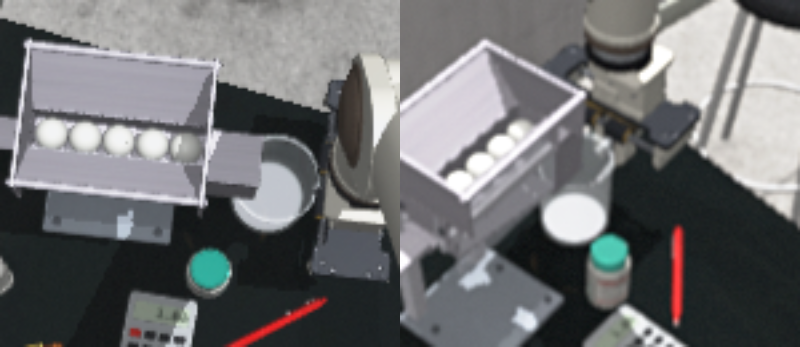

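The beaker is upright in the grip and lined up with the spout, with its rim around (275,180) in the left half. The spout box covers (235,165). There is 44 mm left to go, then I'll lower it.

```bash
python3 -m jog '[{"tx":-0.001,"ty":0.012,"tz":0,"yaw":0,"jaw":0},{"tx":-0.001,"ty":0.012,"tz":0,"yaw":0,"jaw":0},{"tx":-0.001,"ty":0.012,"tz":0,"yaw":0,"jaw":0},{"tx":0,"ty":0.008,"tz":0,"yaw":0,"jaw":0},{"tx":0,"ty":0,"tz":-0.004,"yaw":0,"jaw":0},{"tx":0,"ty":0,"tz":-0.004,"yaw":0,"jaw":0},{"tx":0,"ty":0,"tz":-0.002,"yaw":0,"jaw":0},{"tx":0,"ty":0,"tz":0,"yaw":0,"jaw":0}]' 25; python3 - <<'E'
from h import *
b=snap('scene','s4.png');snap('top','t3.png');a=cv2.imread('pics/t3.png')
cv2.imwrite('pics/m4.png',np.hstack([cv2.resize(a[120:210,240:340],(400,360)),cv2.resize(b[130:220,220:320,::-1],(400,360))]))
for z in(0,.115):print(proj('scene',(.4086,-.0613,z)),proj('top',(.4086,-.0613,z)))
E
```

```text
time_s: 8.85
position: [0.402, -0.1399, 0.0527]
ee_rot: [0.737, 0.676, -0.0, -0.0]
wrist_force: [-0.7, -0.8, 1.9]
finger_gap: 0.0113
[258.11467644 204.27567943] [283.58667735 174.15181622]
[257.87029021 180.51400656] [285.63997731 167.078428  ]
```

View pics/m4.png

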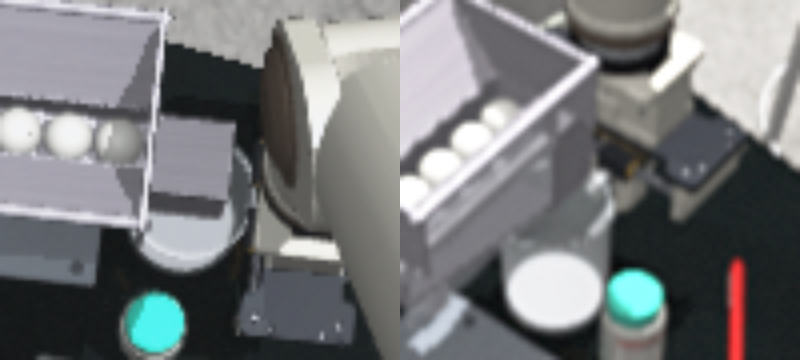

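The beaker's floor disc is at full-frame (258.2,202.5) against the predicted (258.1,203.5), so it stands within about 3 mm of the spot. I'll release it, back out along -y and rise.

```bash
python3 -m jog '[{"tx":0,"ty":0,"tz":0,"yaw":0,"jaw":60},{"tx":0,"ty":0,"tz":0,"yaw":0,"jaw":60},{"tx":0,"ty":0,"tz":0,"yaw":0,"jaw":60},{"tx":0,"ty":0,"tz":0,"yaw":0,"jaw":60},{"tx":0,"ty":0,"tz":0,"yaw":0,"jaw":60},{"tx":-0.001,"ty":-0.015,"tz":0,"yaw":0,"jaw":60},{"tx":-0.001,"ty":-0.02,"tz":0,"yaw":0,"jaw":60},{"tx":-0.002,"ty":-0.025,"tz":0,"yaw":0,"jaw":60},{"tx":0,"ty":0,"tz":0.05,"yaw":0,"jaw":60},{"tx":0,"ty":0,"tz":0.06,"yaw":0,"jaw":60},{"tx":0,"ty":0,"tz":0.06,"yaw":0,"jaw":60},{"tx":0,"ty":0,"tz":0.06,"yaw":0,"jaw":60},{"tx":0,"ty":0,"tz":0.06,"yaw":0,"jaw":60},{"tx":0,"ty":0,"tz":0.03,"yaw":0,"jaw":60},{"tx":0,"ty":0,"tz":0,"yaw":0,"jaw":60}]' 25;python3 - <<'E'
from h import *
s=env.observe();print(s['qpos'],s['time_s'])
b=snap('scene','s5.png')
m=(b[170:225,230:290].min(2)>150)
cv2.imwrite('pics/m5.png',cv2.resize(b[100:240,180:320,::-1],(560,560)))
E
```

```text
time_s: 10.82
position: [0.399, -0.2011, 0.3754]
ee_rot: [0.737, 0.675, 0.0, 0.003]
wrist_force: [0.0, 0.0, -1.1]
finger_gap: 0.0549
[ 1.18449565 -0.00626908 -0.76625016  1.81809879 -0.00256633  1.32281813
  0.33117259] 10.825
```

View pics/m5.png

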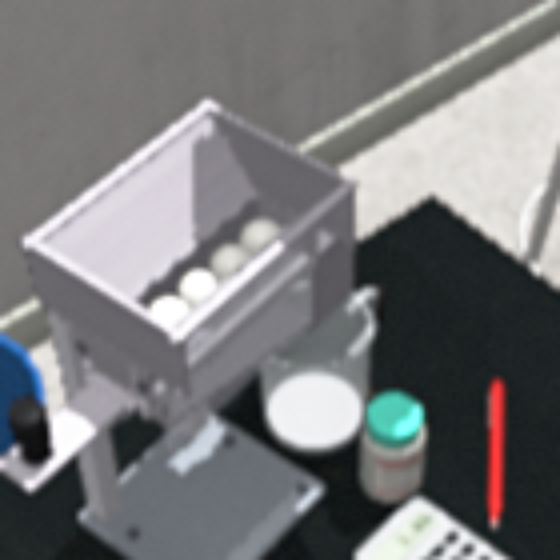

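The beaker stayed upright; its floor centre is still at (258.2,202.5), and its handle points away from the hopper. Next I'll go over the bin to a point above the knob.

```bash
python3 -m jog '[{"tx":0.003,"ty":0.04,"tz":0,"yaw":0,"jaw":60},{"tx":0.003,"ty":0.04,"tz":0,"yaw":0,"jaw":60},{"tx":0.003,"ty":0.04,"tz":0,"yaw":0,"jaw":60},{"tx":0.003,"ty":0.04,"tz":0,"yaw":0,"jaw":60},{"tx":0.003,"ty":0.04,"tz":0,"yaw":0,"jaw":60},{"tx":0.003,"ty":0.04,"tz":0,"yaw":0,"jaw":60},{"tx":0.003,"ty":0.04,"tz":0,"yaw":0,"jaw":60},{"tx":0.003,"ty":0.04,"tz":0,"yaw":0,"jaw":60},{"tx":0.003,"ty":0.04,"tz":0,"yaw":0,"jaw":60},{"tx":0.003,"ty":0.034,"tz":0,"yaw":0,"jaw":60},{"tx":0,"ty":0,"tz":0,"yaw":0,"jaw":60},{"tx":0,"ty":0,"tz":0,"yaw":0,"jaw":60}]' 25;python3 - <<'E'
from h import *
s=env.observe();print(s['qpos'],s['time_s'])
E
```

```text
time_s: 12.38
position: [0.4276, 0.1935, 0.3716]
ee_rot: [0.737, 0.676, -0.001, -0.001]
wrist_force: [0.2, -0.5, -0.1]
finger_gap: 0.0552
[ 0.72768154  0.16114234 -1.31981312  1.7659249   0.15912247  1.34027438
 -0.71223294] 12.375
```

```bash
python3 -m jog '[{"tx":0.001,"ty":0,"tz":-0.025,"yaw":0,"jaw":60},{"tx":0.001,"ty":0,"tz":-0.025,"yaw":0,"jaw":60},{"tx":0,"ty":0,"tz":-0.025,"yaw":0,"jaw":60},{"tx":0,"ty":0,"tz":-0.025,"yaw":0,"jaw":60},{"tx":0,"ty":0,"tz":-0.022,"yaw":0,"jaw":60},{"tx":0,"ty":0,"tz":-0.02,"yaw":0,"jaw":60},{"tx":0,"ty":0,"tz":0,"yaw":0,"jaw":60}]' 25;python3 - <<'E'
from h import *
s=env.observe();print(s['qpos'],s['time_s'])
b=snap('scene','s6.png')
cv2.imwrite('pics/m6.png',cv2.resize(b[130:260,140:270,::-1],(520,520)))
E
```

```text
time_s: 13.25
position: [0.4293, 0.1929, 0.2294]
ee_rot: [0.737, 0.675, -0.001, -0.0]
wrist_force: [1.8, -0.6, -0.0]
finger_gap: 0.0546
[ 0.52887563  0.34783737 -1.18839262  1.96452233  0.3672695   1.07505094
 -0.90738665] 13.25
```

View pics/m6.png

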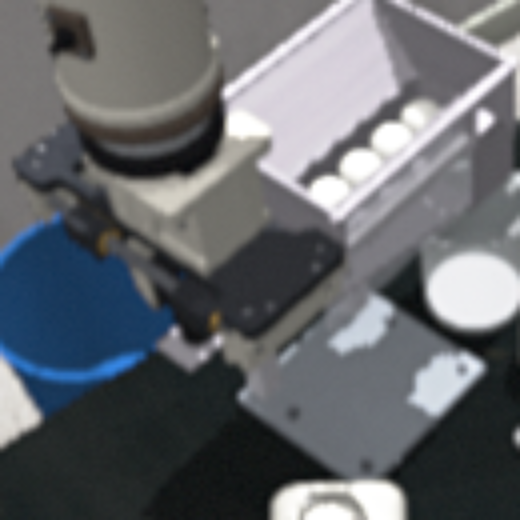

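The gripper straddles the knob over the tongue end, at (190,345), and the body is clear of the bin. I'll close on it.

```bash
python3 -m jog '[{"tx":0,"ty":0,"tz":0,"yaw":0,"jaw":0},{"tx":0,"ty":0,"tz":0,"yaw":0,"jaw":0},{"tx":0,"ty":0,"tz":0,"yaw":0,"jaw":0},{"tx":0,"ty":0,"tz":0,"yaw":0,"jaw":0},{"tx":0,"ty":0,"tz":0,"yaw":0,"jaw":0},{"tx":0,"ty":0,"tz":0,"yaw":0,"jaw":0}]' 35
```

```text
time_s: 14.05
position: [0.4338, 0.1944, 0.2314]
ee_rot: [0.738, 0.675, 0.003, 0.001]
wrist_force: [11.2, -0.2, -8.1]
finger_gap: 0.0232
```

The wrist reads +11 N in x, so the knob lies a few mm further in +x. I'll relax the arm toward it.

```bash
python3 -m jog '[{"tx":0.003,"ty":0,"tz":0.001,"yaw":0,"jaw":0},{"tx":0.002,"ty":0,"tz":0.001,"yaw":0,"jaw":0},{"tx":0,"ty":0,"tz":0,"yaw":0,"jaw":0}]' 35;python3 - <<'E'
from h import *
s=env.observe();print(s['qpos'],s['wrist_force'],s['moment'],s['position'])
E
```

```text
time_s: 14.42
position: [0.4338, 0.1943, 0.2315]
ee_rot: [0.737, 0.676, -0.001, -0.001]
wrist_force: [1.9, 3.0, -17.8]
finger_gap: 0.0234
[ 0.52278129  0.35529904 -1.18491531  1.95245287  0.37215909  1.08243236
 -0.90675386] [  1.87995888   3.04936886 -17.76505917] [ 0.64040396 -0.5205582  -0.00840142] [0.43383921 0.19427972 0.23154519]
```

```bash
python3 -m jog '[{"tx":0,"ty":0,"tz":-0.002,"yaw":0,"jaw":0},{"tx":0,"ty":0,"tz":-0.001,"yaw":0,"jaw":0},{"tx":0,"ty":0,"tz":0,"yaw":0,"jaw":0}]' 35;python3 - <<'E'
from h import *
s=env.observe();print(s['qpos'],s['wrist_force'],s['moment'],s['position'])
E
```

```text
time_s: 14.8
position: [0.434, 0.195, 0.2312]
ee_rot: [0.737, 0.676, -0.001, 0.0]
wrist_force: [-7.8, -2.2, 9.5]
finger_gap: 0.0234
[ 0.51855509  0.35637487 -1.18379602  1.95215845  0.37543868  1.08243066
 -0.9111324 ] [-7.79815974 -2.1764701   9.54878831] [-0.40555281  1.61909536 -0.01947187] [0.43403745 0.19502877 0.2312026 ]
```

```bash
python3 -m jog '[{"tx":-0.002,"ty":0,"tz":0.001,"yaw":0,"jaw":0},{"tx":0.0004,"ty":0.005,"tz":0,"yaw":0,"jaw":0},{"tx":0.0004,"ty":0.005,"tz":0,"yaw":0,"jaw":0},{"tx":0.0004,"ty":0.005,"tz":0,"yaw":0,"jaw":0},{"tx":0.0004,"ty":0.005,"tz":0,"yaw":0,"jaw":0},{"tx":0,"ty":0,"tz":0,"yaw":0,"jaw":0}]' 35
```

```text
time_s: 15.55
position: [0.4356, 0.2157, 0.2313]
ee_rot: [0.737, 0.676, 0.001, 0.0]
wrist_force: [4.3, -2.0, 4.1]
finger_gap: 0.0235
```

```bash
python3 -m jog '[{"tx":0.001,"ty":0.005,"tz":0,"yaw":0,"jaw":0},{"tx":0.0004,"ty":0.005,"tz":0,"yaw":0,"jaw":0},{"tx":0.0004,"ty":0.005,"tz":0,"yaw":0,"jaw":0},{"tx":0.0004,"ty":0.005,"tz":0,"yaw":0,"jaw":0},{"tx":0.0004,"ty":0.005,"tz":0,"yaw":0,"jaw":0},{"tx":0,"ty":0,"tz":0,"yaw":0,"jaw":0}]' 35
```

```text
time_s: 16.3
position: [0.4376, 0.2406, 0.2312]
ee_rot: [0.737, 0.676, 0.001, -0.0]
wrist_force: [3.5, -0.8, 4.7]
finger_gap: 0.0231
```

```bash
J='python3 -m jog'; python3 -m jog '[{"tx":0.001,"ty":0.003,"tz":0,"yaw":0,"jaw":0},{"tx":0.0003,"ty":0.003,"tz":0,"yaw":0,"jaw":0},{"tx":0,"ty":0.002,"tz":0,"yaw":0,"jaw":0},{"tx":0,"ty":0,"tz":0,"yaw":0,"jaw":0}]' 35
```

```text
time_s: 16.8
position: [0.4383, 0.2483, 0.2312]
ee_rot: [0.737, 0.676, 0.0, -0.0]
wrist_force: [-0.1, -3.8, 6.4]
finger_gap: 0.0234
```

```bash
python3 -m jog '[{"tx":0.0002,"ty":0.002,"tz":0,"yaw":0,"jaw":0},{"tx":0.0002,"ty":0.002,"tz":0,"yaw":0,"jaw":0},{"tx":0,"ty":0,"tz":0,"yaw":0,"jaw":0}]' 35
```

```text
time_s: 17.18
position: [0.4386, 0.2523, 0.2312]
ee_rot: [0.737, 0.676, 0.0, -0.0]
wrist_force: [0.2, -2.9, 6.8]
finger_gap: 0.0234
```

```bash
python3 -m jog '[{"tx":0.0002,"ty":0.002,"tz":0,"yaw":0,"jaw":0},{"tx":0.0002,"ty":0.002,"tz":0,"yaw":0,"jaw":0},{"tx":0,"ty":0,"tz":0,"yaw":0,"jaw":0}]' 35
```

```text
time_s: 17.55
position: [0.4389, 0.2563, 0.2312]
ee_rot: [0.737, 0.676, 0.0, -0.0]
wrist_force: [-0.7, -3.0, 8.0]
finger_gap: 0.0234
```

```bash
python3 -m jog '[{"tx":0.0002,"ty":0.002,"tz":0.0004,"yaw":0,"jaw":0},{"tx":0.0002,"ty":0.002,"tz":0,"yaw":0,"jaw":0},{"tx":0,"ty":0,"tz":0,"yaw":0,"jaw":0}]' 35
```

```text
time_s: 17.92
position: [0.4392, 0.26, 0.2313]
ee_rot: [0.737, 0.676, -0.0, -0.0]
wrist_force: [0.4, -3.4, 5.0]
finger_gap: 0.0233
```

```bash
python3 -m jog '[{"tx":0.0002,"ty":0.002,"tz":0,"yaw":0,"jaw":0},{"tx":0.0002,"ty":0.002,"tz":0,"yaw":0,"jaw":0},{"tx":0,"ty":0,"tz":0,"yaw":0,"jaw":0}]' 35
```

```text
time_s: 18.3
position: [0.4396, 0.264, 0.2312]
ee_rot: [0.737, 0.676, -0.0, -0.0]
wrist_force: [0.2, -2.5, 5.8]
finger_gap: 0.0232
```

```bash
python3 -m jog '[{"tx":0.0002,"ty":0.002,"tz":0.0003,"yaw":0,"jaw":0},{"tx":0.0002,"ty":0.002,"tz":0,"yaw":0,"jaw":0},{"tx":0,"ty":0,"tz":0,"yaw":0,"jaw":0}]' 35
```

```text
time_s: 18.68
position: [0.4399, 0.2679, 0.2313]
ee_rot: [0.737, 0.676, -0.0, -0.0]
wrist_force: [-0.7, -2.2, 4.7]
finger_gap: 0.0234
```

```bash
python3 -m jog '[{"tx":0.0003,"ty":0.002,"tz":0,"yaw":0,"jaw":0},{"tx":0.0002,"ty":0.002,"tz":0,"yaw":0,"jaw":0},{"tx":0,"ty":0,"tz":0,"yaw":0,"jaw":0}]' 35
```

```text
time_s: 19.05
position: [0.4403, 0.272, 0.2313]
ee_rot: [0.737, 0.676, -0.0, -0.0]
wrist_force: [-2.2, -2.1, 4.7]
finger_gap: 0.0235
```

```bash
python3 -m jog '[{"tx":0,"ty":0.002,"tz":0,"yaw":0,"jaw":0},{"tx":0.0001,"ty":0.002,"tz":0,"yaw":0,"jaw":0},{"tx":0,"ty":0,"tz":0,"yaw":0,"jaw":0}]' 35
```

```text
time_s: 19.42
position: [0.4405, 0.2747, 0.2313]
ee_rot: [0.737, 0.676, -0.001, 0.0]
wrist_force: [-2.7, -5.3, 7.7]
finger_gap: 0.0235
```

The pull force has risen to 5.3 N and the advance fell short, so this may be the stop. I'll go a little further.

```bash
python3 -m jog '[{"tx":0,"ty":0.002,"tz":0.0003,"yaw":0,"jaw":0},{"tx":0,"ty":0,"tz":0,"yaw":0,"jaw":0}]' 35
```

```text
time_s: 19.68
position: [0.4406, 0.2758, 0.2313]
ee_rot: [0.737, 0.676, -0.002, 0.001]
wrist_force: [-2.6, -7.4, 6.2]
finger_gap: 0.0236
```

The force rises by about 2 N per mm moved, so this is the stop. I'll make one more small press, hold, and look at the balls.

```bash
python3 -m jog '[{"tx":0,"ty":0.0015,"tz":0,"yaw":0,"jaw":0},{"tx":0,"ty":0,"tz":0,"yaw":0,"jaw":0},{"tx":0,"ty":0,"tz":0,"yaw":0,"jaw":0},{"tx":0,"ty":0,"tz":0,"yaw":0,"jaw":0},{"tx":0,"ty":0,"tz":0,"yaw":0,"jaw":0}]' 35; python3 - <<'E'
from h import *
b=snap('scene','s7.png');snap('top','t7.png');a=cv2.imread('pics/t7.png')
cv2.imwrite('pics/m7.png',np.hstack([cv2.resize(a[110:210,190:310],(400,333)),cv2.resize(b[120:220,170:290,::-1],(400,333))]))
E
```

```text
time_s: 20.3
position: [0.4406, 0.2768, 0.2313]
ee_rot: [0.737, 0.676, -0.002, 0.001]
wrist_force: [-2.6, -8.6, 7.7]
finger_gap: 0.0232
```

View pics/m7.png

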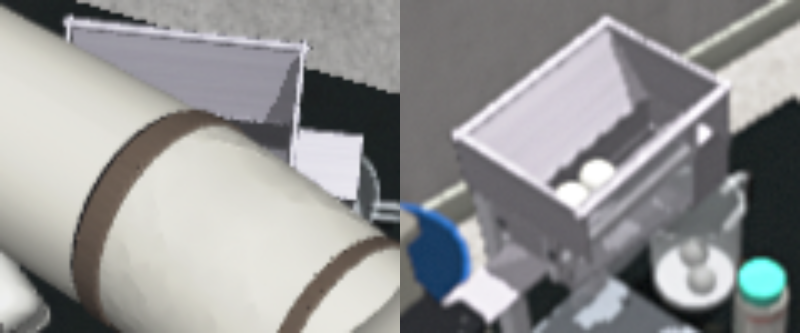

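Two balls are in the beaker, at (693,250) and (702,278) in the right half. The hopper still shows the 3rd and 4th at (597,173) and (572,190), the same places as before; the 5th is hidden by the wall. The stop has been pressed with about 6 N net, so I'll shut the gate.

```bash
python3 -m jog '[{"tx":-0.0004,"ty":-0.005,"tz":0,"yaw":0,"jaw":0},{"tx":-0.0004,"ty":-0.005,"tz":0,"yaw":0,"jaw":0},{"tx":-0.0004,"ty":-0.005,"tz":0,"yaw":0,"jaw":0},{"tx":-0.0004,"ty":-0.005,"tz":0,"yaw":0,"jaw":0},{"tx":-0.0004,"ty":-0.005,"tz":0,"yaw":0,"jaw":0},{"tx":-0.0004,"ty":-0.005,"tz":0,"yaw":0,"jaw":0},{"tx":0,"ty":0,"tz":0,"yaw":0,"jaw":0}]' 35
```

```text
time_s: 21.28
position: [0.4383, 0.2479, 0.2314]
ee_rot: [0.737, 0.676, -0.001, 0.0]
wrist_force: [-1.4, 1.2, -4.8]
finger_gap: 0.0234
```

```bash
python3 -m jog '[{"tx":-0.0004,"ty":-0.005,"tz":0,"yaw":0,"jaw":0},{"tx":-0.0004,"ty":-0.005,"tz":0,"yaw":0,"jaw":0},{"tx":-0.0004,"ty":-0.005,"tz":0,"yaw":0,"jaw":0},{"tx":-0.0004,"ty":-0.005,"tz":0,"yaw":0,"jaw":0},{"tx":-0.0004,"ty":-0.005,"tz":0,"yaw":0,"jaw":0},{"tx":-0.0004,"ty":-0.005,"tz":0,"yaw":0,"jaw":0},{"tx":-0.0004,"ty":-0.005,"tz":-0.0003,"yaw":0,"jaw":0},{"tx":-0.0004,"ty":-0.005,"tz":0,"yaw":0,"jaw":0},{"tx":-0.0004,"ty":-0.005,"tz":0,"yaw":0,"jaw":0},{"tx":0,"ty":-0.003,"tz":0,"yaw":0,"jaw":0},{"tx":0,"ty":0,"tz":0,"yaw":0,"jaw":0}]' 35
```

```text
time_s: 22.65
position: [0.4345, 0.2004, 0.2314]
ee_rot: [0.737, 0.676, -0.001, 0.0]
wrist_force: [-5.8, 2.0, -6.6]
finger_gap: 0.023
```

```bash
python3 -m jog '[{"tx":-0.001,"ty":-0.002,"tz":-0.0005,"yaw":0,"jaw":0},{"tx":-0.0005,"ty":-0.002,"tz":0,"yaw":0,"jaw":0},{"tx":0,"ty":-0.001,"tz":0,"yaw":0,"jaw":0},{"tx":0,"ty":0,"tz":0,"yaw":0,"jaw":0}]' 35
```

```text
time_s: 23.15
position: [0.4341, 0.196, 0.2314]
ee_rot: [0.737, 0.676, 0.0, 0.0]
wrist_force: [-2.5, 2.6, -1.1]
finger_gap: 0.0233
```

```bash
python3 -m jog '[{"tx":0,"ty":-0.0015,"tz":0,"yaw":0,"jaw":0},{"tx":0,"ty":-0.0015,"tz":0,"yaw":0,"jaw":0},{"tx":0,"ty":0,"tz":0,"yaw":0,"jaw":0}]' 35
```

```text
time_s: 23.52
position: [0.434, 0.1943, 0.2314]
ee_rot: [0.737, 0.676, 0.001, -0.0]
wrist_force: [-1.3, 5.8, -2.4]
finger_gap: 0.0231
```

The gate is at the hard stop, at 5.8 N with y back to 0.1943. I'll hold briefly, open and go up.

```bash
python3 -m jog '[{"tx":0,"ty":0,"tz":0,"yaw":0,"jaw":0},{"tx":0,"ty":0,"tz":0,"yaw":0,"jaw":0},{"tx":0,"ty":0,"tz":0,"yaw":0,"jaw":65},{"tx":0,"ty":0,"tz":0,"yaw":0,"jaw":65},{"tx":0,"ty":0,"tz":0,"yaw":0,"jaw":65},{"tx":0,"ty":0,"tz":0,"yaw":0,"jaw":65},{"tx":0,"ty":0,"tz":0,"yaw":0,"jaw":65},{"tx":0,"ty":0,"tz":0.015,"yaw":0,"jaw":65},{"tx":0,"ty":0,"tz":0.03,"yaw":0,"jaw":65},{"tx":0,"ty":0,"tz":0.03,"yaw":0,"jaw":65},{"tx":0,"ty":0,"tz":0.03,"yaw":0,"jaw":65},{"tx":0,"ty":0.03,"tz":0.03,"yaw":0,"jaw":65},{"tx":0,"ty":0.03,"tz":0,"yaw":0,"jaw":65},{"tx":0,"ty":0,"tz":0,"yaw":0,"jaw":65}]' 35; python3 - <<'E'
from h import *
b=snap('scene','s8.png')
cv2.imwrite('pics/m8.png',cv2.resize(b[120:260,160:320,::-1],(640,560)))
print(proj('scene',(.4302,.1938,.265)))
E
```

```text
time_s: 25.28
position: [0.4327, 0.2559, 0.3673]
ee_rot: [0.735, 0.678, 0.001, -0.0]
wrist_force: [-1.5, -0.2, -0.2]
finger_gap: 0.0597
[188.07963448 201.65762485]
```

View pics/m8.png

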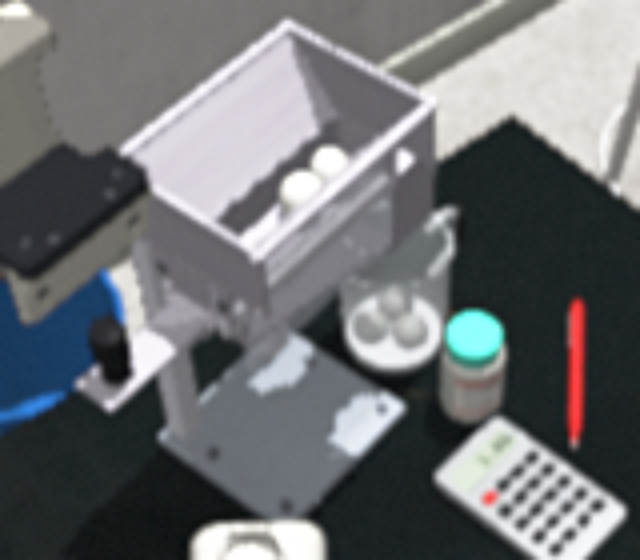

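The beaker holds three balls, at (372,325), (408,328) and (392,300), and two remain in the hopper at (330,162) and (300,187). The knob is back near its place. I'll check its shift numerically against the earlier picture of the shut gate.

```bash
python3 - <<'E'
from h import *
g=lambda f:cv2.imread('pics/'+f,0).astype(np.float32)
a,b=g('s5.png'),g('s8.png')
for n,(r0,r1,c0,c1) in dict(knob=(196,223,178,204),beaker=(190,214,243,275)).items():
    A,B=a[r0:r1,c0:c1],b[r0:r1,c0:c1]
    T=A[4:-4,4:-4]; R=cv2.matchTemplate(B,T,cv2.TM_CCOEFF_NORMED);print(n,cv2.minMaxLoc(R)[1::2], 'phase',cv2.phaseCorrelate(A,B))
print('px per 5mm travel',proj('scene',(.4302,.1988,.265))-proj('scene',(.4302,.1938,.265)))
s=env.observe();print(s['time_s'],s['wrist_force'])
E
```

```text
knob (0.9968605041503906, (4, 4)) phase ((0.5829320047052384, 0.4729348070911161), 0.9485431786917855)
beaker (0.6421774625778198, (4, 4)) phase ((-0.3711770221796833, -0.23673048712147526), 0.846785825987657)
px per 5mm travel [-1.42938174  1.40442516]
25.325 [ 0.47953618 -0.23214762  0.41200227]
```

The knob shows no outward shift (0 px on the template match), the beaker is unmoved and the arm is clear of everything. I'll hand in.

```bash
python3 -c "
from plant import job_done
print(job_done())"
```

```text
the job is handed in; nothing more can be done
None
```

I stood the beaker under the spout, drew the gate out to its dosing stop, let the balls drop, shut the gate and backed the arm away. The job was handed in at about 25 s of the 54 s allowed.

- **Beaker:** I gripped it by the handle sleeve. After release, its floor centre was within about 1 px (roughly 3 mm) of the position predicted for under the spout. It had not moved in the last picture.
- **Dosing stop:** I felt it at roughly 79 mm of travel. The pull peaked at 8.6 N in the readings, of which about 6 N was on the stop after taking off friction, well under the 25 N limit.
- **Balls:** the last picture shows three balls in the beaker and two on the gate in the hopper. While I held the gate at the stop I could make out only two in the beaker. The third was right at the gate's edge and dropped around then or as the gate closed.
- **Gate:** I pushed it back until it pressed on the hard stop at 5.8 N. The knob's picture matched the earlier shut one with no whole-pixel shift; a finer check gave about 0.5 px, in a direction that travel alone would not give.
- **Disagreement:** on closing, the knob lay about 5 mm further in +x than I had measured, and the wrist saw up to 18 N until I eased the arm toward it. I never found the cause.
- **Bystanders:** I never went near the wash bottle or the reagent bottle, but I did not measure their positions again at the end.

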